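# Close the cycler's cover and press start

## Task

Start the run on the thermal cycler: push its grey sliding cover fully closed, right up to the black housing, and then lightly press the green key until it goes down, let it spring back and draw your hand clear. Push with the fingertips only, do not press the red or the yellow key, and do not move or pick up the jar, bottle, tube rack or notebook.

Things in the scene. Friction and masses are not known exactly. Their poses are not given: they have to be found in the camera images.
- cycler: white thermal cycler, fixed on the bench, 270 mm deep (x -135 to +135) and 400 wide (y -180 to +220), flat deck 130 mm above the bench. Origin at bench level; x to its back (away from the robot), y to its left, z up. Keys in a row on a blue strip along its front. Behind it a fixed black housing (x -25 to 105, y -178 to -72 mm, 45 mm above the deck), the grey cover to its left.
- cover (a joint): how far the cover is open, in m: 0 is fully closed (its right end meets the black housing), growing as it slides along the cycler's +y axis, 0.10 at most. It slides stiffly (2 N of friction), stays where it is left, and has hard stops at both ends.
- cover_end (a point): centre of the cover's left end face, the face to push along the cycler's -y to close it (outward normal +y). Cover: grey block with white top panel, 130 mm (x) by 140 (y), 42 tall, 1 mm above the deck, captive on runners. The point is 22 mm above the deck and moves with the cover; the deck beyond it is empty for 50 mm or more, then ends.
- green_key_top (a point): centre of the top of the green (start) key: round cap 28 mm across in a black round housing 44 mm across, 12 tall. Unpressed, the top is 24 mm above the deck; it goes straight down 8 mm, stopping 4 mm proud of the housing. The three keys stand 60 mm apart in a row along the cycler's y (x = -90; y = -60, 0, 60 mm); which colour is where varies.
- green_key (a joint): how far the green key is pressed, in m: 0 up, 0.008 fully down. It springs back: 1.5 N starts it and 5 N holds it fully down; it counts as pressed from 0.004 on.
- red_key_top (a point): centre of the top face of the red key, same shape as the green one; not to be pressed.
- red_key (a joint): how far the red key is pressed, in m: 0 up, 0.008 fully down; same spring as the green key.
- yellow_key_top (a point): centre of the top face of the yellow key, same shape as the green one; not to be pressed.
- yellow_key (a joint): how far the yellow key is pressed, in m: 0 up, 0.008 fully down; same spring as the green key.
- jar_mid (a point): centre, half-way up, of the small clear sample jar with an orange lid, 32 mm across, 45 mm tall, standing on the cycler's deck beside the keys; loose, z axis up; to be left alone.
- bottle_mid (a point): centre, half-way up, of the amber bottle with a blue cap, 60 mm across, 140 mm tall, on the bench to the right of the cycler; loose, z axis up; to be left alone.
- rack_mid (a point): centre, half-way up, of the orange tube rack, 70 x 90 mm, 50 mm tall with its tubes (one body), on the bench to the right of the cycler; loose, z axis up; to be left alone.
- notebook_mid (a point): centre, half-way up, of the blue spiral notebook lying flat, 210 x 150 x 21 mm, on the bench to the left of the cycler; loose, z axis up; to be left alone.
Mind the look-alikes: they are no part of the job. Leave any purple or turquoise look-alike of the part that bears rack_mid alone.

How it is judged:
By the outcome, as a careful person would: the job done as asked, in the order asked, and still so for the second after the job is handed in, with the robot touching nothing.
It also fails if it takes over 45 s, if anything falls off the work surface, if the arm or the gripper's body presses on something with over 40 N, if the wrist force passes 120 N, or if a joint passes its speed limit or range.

## Robot

A 6-joint arm with a two-finger parallel gripper is mounted at the origin on the work surface. World frame = base frame: x ahead of the robot, y to its left, z up, the work surface at z = 0. Lengths are in mm, angles in rad, forces in N, time in s.
With the tool pointing down it reaches from about 275 to 750 mm from the base axis. Payload 10.2 kg.
Tool frame: the origin (TCP) lies at the very end of the fingers, on their centre line; the grasp point (between the pads) lies 19 mm behind it; z points along the fingers, y is the line along which they close (so a half turn about z gives the same grasp; the last joint's range is limited). The gripper opens to 85 mm and grips with 20 to 120 N. Pads are 22 mm wide; open, the fingers measure 114 mm over their backs; the gripper's body (76 mm by 85 mm) begins 54 mm behind the grasp point. The pads swing forward as they close: fully open they stand 13 mm farther back than shut.
Start: joints at [-0.223, 0.313, 1.498, -0, 1.331, -0.223], TCP at [525.006, -0.013, 231.294] pointing down, gripper open.
Joint ranges: [-2.94, 2.94], [-0.97, 2.17], [0.19, 2.56], [-1.23, 4.37], [0.02, 3.11], [-2.88, 2.88]. Speed limits (rad/s): [2.39, 2.39, 3.01, 3.14, 3.14, 3.14].

## Interface

Orientations are given as a unit quaternion [w, x, y, z].
In Python, from rig import ctrl, optics gives the robot as it stands. The module is installed in compiled form; this text tells all that it offers.
- The arm moves only by the shell command python3 -m handwheel 'ROWS' [FORCE]. ROWS is JSON, a list that holds one entry, the list of rows, each a list of 5 numbers: the gripper command: -1 is fully open, 1 is shut, values between are in proportion, then the shift along the world's x, y, z in units of 50 mm (1.0 is 50 mm), then the turn about the world's z in units of 8 degrees (1.0 is 8 degrees). In form: [[[gripper, tx, ty, tz, twist], ...]]. A call has 1 to 10 rows; each row shifts and turns the commanded pose from where the row before left it; what a row does not reach is not made up. A row lasts 1/10 s, in which the tool goes at most 50 mm and 8.59 degrees, less where a joint would pass 70% of its speed; a pose out of reach is approached as far as the arm can. A call is refused whole if a number of a shift passes 1 or a number of a turn 1, either way. A call with a gripper value outside its range is refused whole. The fingers move at their own pace and stop on an object; FORCE is the grip in N (left out, the last holds). Time passes only in rows, so rows that do not move let the fingers close. It gives the time, the measured TCP pose, the force, the opening and the grip force at its end, in the units of the state.
- ctrl.sense(): the state, without advancing time (a new reading comes with each control period).
- optics.capture(name): name is "scene" or "side" or "wrist"; returns a dict with "img" (384x512x3 uint8, blue, green, red), "K" (3x3 intrinsics, pixels), "R" (3x3) and "t" (3): a world point X has camera coordinates R X + t. Camera axes: x right, y down, z forward; pixel columns grow to the right and rows downward; lengths in mm; the calibration is good to about 2 mm. A picture is of the moment at which its call begins. There is no depth.
- ctrl.finish_job(): hands the job in; it is judged then, once.
The state is a dict: "time_s": time; "joints": joint angles; "dq": joint speeds; "tau": joint torques, N m; "eef_pos": TCP position; "ee_rot": TCP orientation; "force": force on the tool from outside, world axes, zero at the start; "wrist_torque": the same for the moment, N m; "grip_width": opening from 0.0 (shut) to 1.0 (fully open); "grip_force": force on a finger pad.
Only numpy, scipy, OpenCV 4.12 (cv2) and the standard library are available. Lean on these libraries where they do the work, as an engineer would, in place of code of your own. Each camera call takes 0.05 s, during which the arm holds its last target. There are 200 camera calls.

## Working session

There is one attempt and no reset: what is moved stays moved. The work goes in short steps, Python scripts to look and compute and a shell command to move; the robot and the scene stay as the last step left them, time stands still between calls to the robot, and variables do not carry over. Pictures are saved under pics/ and viewed, at most 10 in all, crops included, and the job is handed in when it is done.

```bash
mkdir -p pics
cat > h.py <<'E'
import numpy as np, cv2
from rig import ctrl, optics
def cap(n,f):
    c=optics.capture(n); cv2.imwrite('pics/'+f+'.png',c['img']); np.savez('pics/'+f+'.npz',**c); return c
def load(f): return np.load('pics/'+f+'.npz')
def ray(c,u,v):
    d=c['R'].T@np.linalg.inv(c['K'])@np.array([u,v,1.]); return -c['R'].T@c['t'], d/np.linalg.norm(d)
def plane(c,u,v,z):
    o,d=ray(c,u,v); return o+d*(z-o[2])/d[2]
def tri(*obs):
    A=0;b=0
    for c,u,v in obs:
        o,d=ray(c,u,v); P=np.eye(3)-np.outer(d,d); A=A+P;b=b+P@o
    return np.linalg.solve(A,b)
def proj(c,X):
    p=c['K']@(c['R']@np.asarray(X,float)+c['t']); return p[:2]/p[2]
E
python3 - <<'E'
from h import *
ims=[cap(n,n+'0') for n in('scene','side','wrist')]
for c in ims: print(-c['R'].T@c['t'], c['R'][2])
cv2.imwrite('pics/sw.png',np.vstack([np.hstack([ims[0]['img'],ims[1]['img']])])[:, :])
cv2.imwrite('pics/sceneb.png',cv2.resize(ims[0]['img'],(800,600)))
cv2.imwrite('pics/sideb.png',cv2.resize(ims[1]['img'],(800,600)))
E
```

```text
[1165.75466856  609.43578518  731.54903218] [-0.60068601 -0.5394845  -0.59002779]
[ 149.56130735 1014.63368971  745.69804846] [ 0.31577606 -0.79043663 -0.52487656]
[525.2787481   74.98821272 372.97849785] [-5.60099200e-04 -2.96158394e-01 -9.55138677e-01]
```

View pics/sceneb.png

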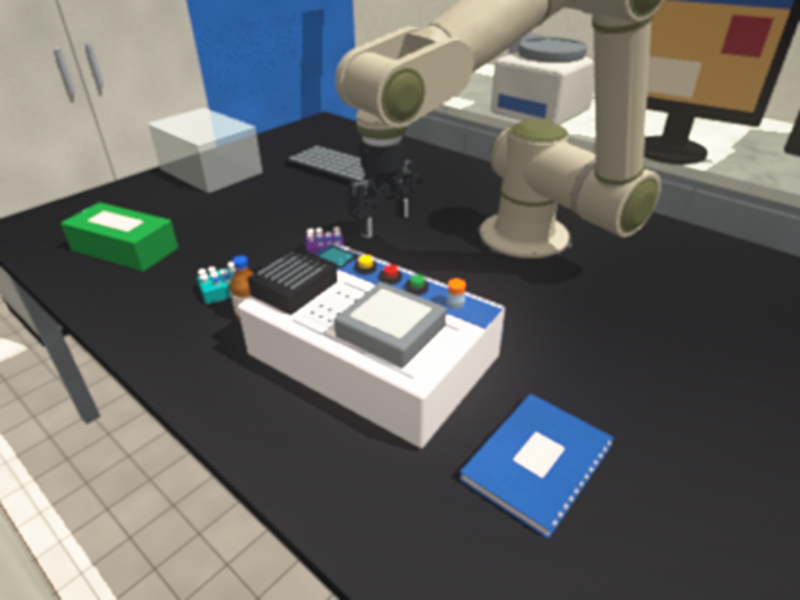

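View pics/sideb.png

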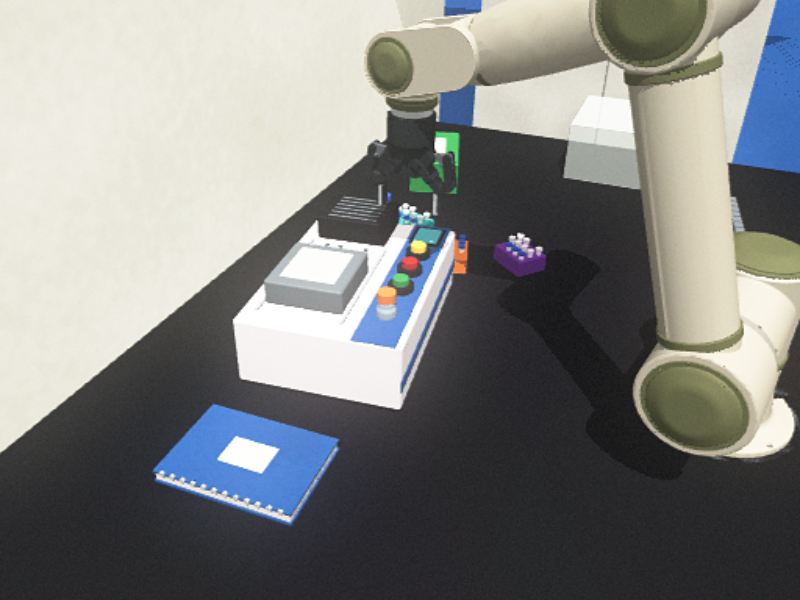

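View pics/wrist0.png

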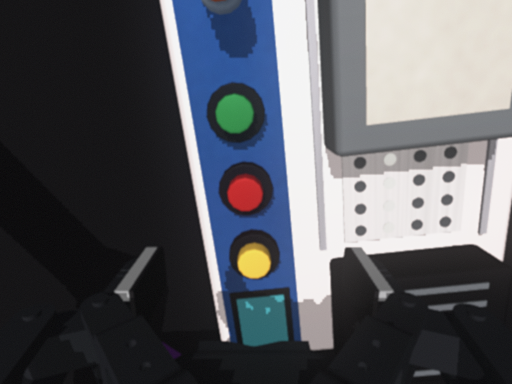

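The views show the keys in the order yellow, red, green, with the jar beside green.
- **Scene (800-wide):** yellow (366,262), red (391,271), green (417,283), jar (456,290). The cover's left end is near (420,340).
- **Side (800-wide):** green (402,281), cover end near (310,295).
- **Wrist:** green (235,113), red (245,192), yellow (254,261).

The green box at scene (120,235) is not a key. Next I'll measure the keys and the cover top.

Run:
```python
from h import *
C={n:load(n+'0') for n in('scene','side','wrist')}
C={n:{k:c[k] for k in c.files} for n,c in C.items()}
near={'green':{'scene':(417,283),'side':(402,281)},'red':{'scene':(391,271),'side':(411,264)},'yellow':{'scene':(366,262),'side':(419,247)}}
wr={'green':(235,113),'red':(245,192),'yellow':(254,261)}
hue={'green':[(45,75)],'red':[(0,8),(172,180)],'yellow':[(22,34)]}
K={}
def blob(c,hs,p,smin=110):
    h=cv2.cvtColor(c['img'],cv2.COLOR_BGR2HSV)
    m=sum(cv2.inRange(h,(a,smin,60),(b,255,255)) for a,b in hs)
    n,l,s,ce=cv2.connectedComponentsWithStats(m.astype(np.uint8))
    ok=[i for i in range(1,n) if s[i,4]>15]
    i=min(ok,key=lambda i:np.hypot(*(ce[i]-p))); return ce[i],s[i]
for k in near:
    obs=[]
    for n in C:
        p=np.array(wr[k]) if n=='wrist' else np.array(near[k][n])*.64
        ce,s=blob(C[n],hue[k],p); obs.append((C[n],*ce)); print(k,n,ce.round(1),s)
    X=tri(*obs); K[k]=X; print(k,X.round(1),'wrist@154',plane(*obs[2],154).round(1),[ (proj(o[0],X)-o[1:]).round(1) for o in obs])
d=K['green']-K['yellow'];print('span',np.linalg.norm(d),'yaw of y axis',np.degrees(np.arctan2(-d[0],d[1])))
# side close crop, scene close crop
a=cv2.resize(C['scene']['img'][145:300,140:340],(800,600),interpolation=cv2.INTER_CUBIC)
b=cv2.resize(C['side']['img'][130:265,145:325],(800,600),interpolation=cv2.INTER_CUBIC)
cv2.imwrite('pics/ca.png',a);cv2.imwrite('pics/cb.png',b)
```

```text
green scene [267.  179.4] [262 175  10   9  60]
green side [256.2 177.4] [252 175  10   6  44]
green wrist [234.2 113.2] [ 215   93   39   41 1243]
green [511.   66.4 149.5] wrist@154 [511.5  65.7 154. ] [array([-0.4, -0.4]), array([-0. ,  0.4]), array([-0.4, -1.3])]
red scene [249.8 173.2] [245 168  10  10  72]
red side [262.  167.9] [257 164  11   9  80]
red wrist [244.7 192.4] [ 226  173   38   39 1128]
red [517.7   6.4 146.4] wrist@154 [518.5   7.7 154. ] [array([-0.3,  0.2]), array([ 0.2, -0.3]), array([-0.7, -1.2])]
yellow scene [233.8 167. ] [230 163   9   9  62]
yellow side [267.4 157.8] [263 154  10   8  62]
yellow wrist [253.4 262.6] [238 248  32  29 705]
yellow [524.3 -53.9 146.4] wrist@154 [525. -52. 154.] [array([-0.5,  0. ]), array([ 0.3, -0.4]), array([-0.8, -2.6])]
span 121.11018785298812 yaw of y axis 6.337453525174599
```

View pics/ca.png

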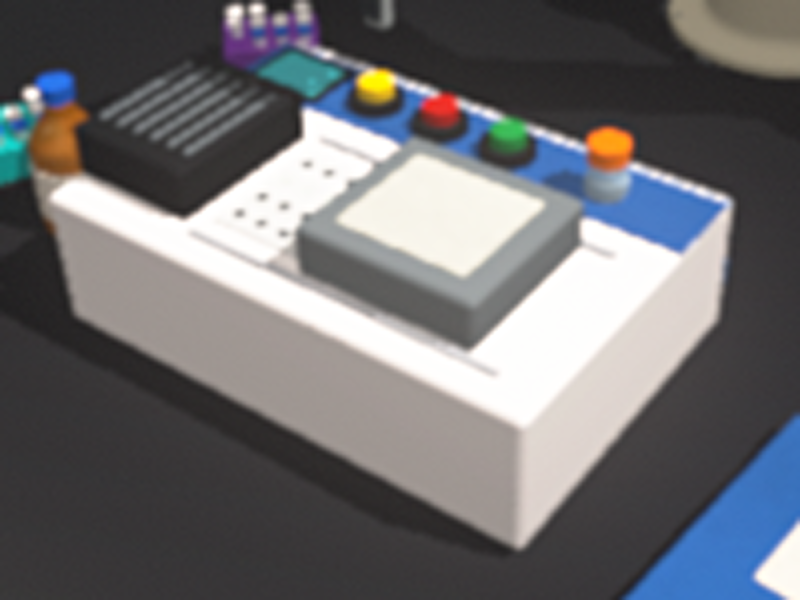

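View pics/cb.png

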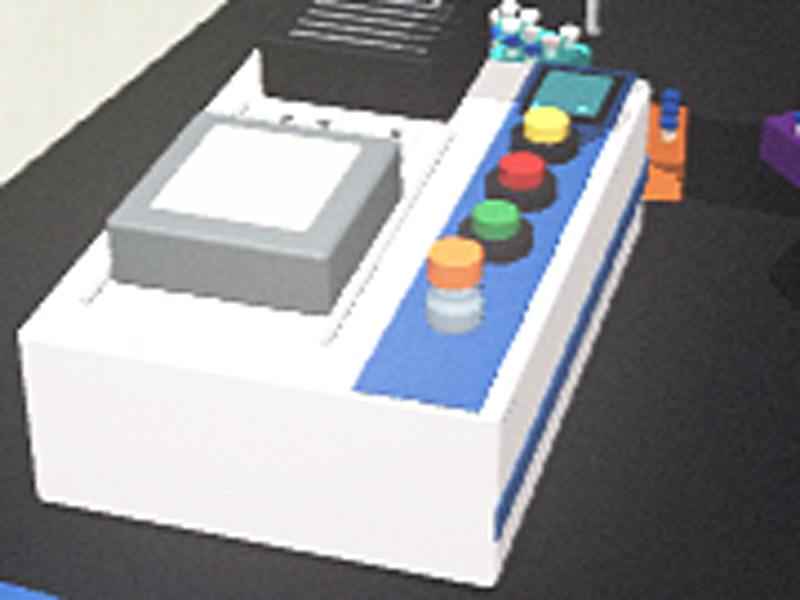

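The crops confirm the choice: the green key is third, with the jar just to its left. The cover's end face has top corners at about scene-crop (582,212) and (472,308), and side-crop (330,278) and (108,225). I'll triangulate those.

Run:
```python
from h import *
a=load('scene0');b=load('side0')
a={k:a[k] for k in a.files};b={k:b[k] for k in b.files}
A=lambda u,v:(a,140+u*.25,145+v*155/600); B=lambda u,v:(b,145+u*.225,130+v*.225)
yaw=np.radians(6.34);ex=np.array([np.cos(yaw),np.sin(yaw)]);ey=np.array([-ex[1],ex[0]])
red=np.array([518.2,7.0]); O=red+90*ex; print('O',O,ex,ey)
def loc(X): d=X[:2]-O; return np.r_[d@ex,d@ey,X[2]].round(1)
for n,p,q in [('front top',(582,212),(330,278)),('back top',(472,308),(108,225)),('front bot',(578,245),(330,312)),('deck left-front',(732,203),(503,415)),('deck left-back',(525,428),(22,335)),('jar lid top',(610,135),(455,245))]:
    X=tri(A(*p),B(*q)); print(n,X.round(1),loc(X))
print(ctrl.sense()['force'])
```

```text
O [607.64956938  16.938538  ] [0.9938841 0.1104282] [-0.1104282  0.9938841]
front top [561.9 174.6 156.8] [-28.1 161.7 156.8]
back top [689.  190.  166.5] [100.  163.  166.5]
front bot [564.1 173.5 131.5] [-26.  160.4 131.5]
deck left-front [446.8 217.7 124.3] [-137.7  217.3  124.3]
deck left-back [711.7 249.5 123.4] [129.1 219.7 123.4]
jar lid top [500.5 149.7 177.6] [-91.8 143.7 177.6]
[ 0.5147327  -0.45754714 -0.74213523]
```

```bash
python3 -m handwheel '[[[1,0.2,0.43,0,0.08],[1,0.2,0.43,0,0.08],[1,0.2,0.43,0,0.08],[1,0.2,0.43,0,0.08],[1,0.2,0.43,0,0.08],[1,0.2,0.43,0,0.08],[1,0.2,0.43,0,0.08],[1,0.2,0.43,0,0.08],[1,0.2,0.43,0,0.08],[1,0.2,0.43,0,0.08]]]' 40
python3 -m handwheel '[[[1,0,0,0,0],[1,0,0,0,0],[1,0,0,0,0]]]'
python3 - <<'E'
from h import *
c=cap('wrist','w1'); cap('side','s1'); s=ctrl.sense(); print(s['time_s'],s['eef_pos'],s['ee_rot'],s['grip_width'])
a=load('w1');print(proj(a,s['eef_pos']))
E
```

```text
time_s: 1.15
eef_pos: [625.2, 215.9, 230.9]
ee_rot: [-0.0, 0.666, 0.746, -0.0]
force: [0.2, -1.3, -0.3]
grip_width: -0.001
grip_force: 0.0
time_s: 1.45
eef_pos: [624.8, 214.2, 231.2]
ee_rot: [-0.0, 0.667, 0.745, -0.0]
force: [-0.6, -0.3, -0.1]
grip_width: -0.0
grip_force: 0.0
1.55 [624.90083682 214.16319186 231.52225481] [ 5.34337612e-05  6.66920640e-01  7.45128752e-01 -1.50598101e-05] 0.0013075400469956847
[253.01960599 250.05820933]
```

View pics/w1.png

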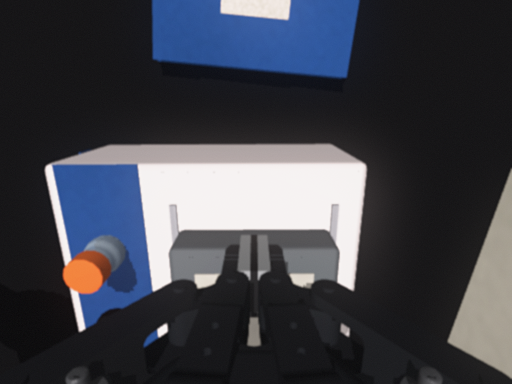

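The wrist view shows the hand square to the cycler. The cover's end face starts at about row 231 (bottom edge), its top edge is near row 247, and the fingertips are centred on the cover. I'll check the end position from these.

Run:
```python
from h import *
a=load('w1');a={k:a[k] for k in a.files}
O=np.array([607.65,16.94]);ex=np.array([.9939,.1104]);ey=np.array([-.1104,.9939])
g=cv2.cvtColor(a['img'],6); print(g[222:262,205].tolist(), g[222:262,300].tolist())
for u,v,z in[(205,231,131),(300,231,131),(205,247,173),(300,247,173),(256,164,130),(60,165,130),(362,165,130)]:
    X=plane(a,u,v,z);d=X[:2]-O;print(u,v,z,X.round(1),(d@ex).round(1),(d@ey).round(1))
d=ctrl.sense()['eef_pos'][:2]-O;print(d@ex,d@ey)
```

```text
[243, 243, 243, 243, 243, 244, 240, 206, 131, 86, 85, 86, 87, 87, 87, 86, 87, 88, 86, 87, 86, 87, 86, 86, 87, 91, 101, 112, 120, 126, 126, 125, 125, 126, 125, 127, 126, 126, 126, 124] [243, 243, 243, 243, 243, 244, 236, 183, 114, 84, 87, 88, 87, 86, 88, 87, 85, 86, 86, 85, 86, 85, 86, 85, 88, 94, 104, 113, 121, 124, 125, 124, 124, 123, 120, 120, 122, 124, 123, 123]
205 231 131 [587. 175. 131.] -3.1 159.4
300 231 131 [669.2 184.2 131. ] 79.7 159.5
205 247 173 [593. 182. 173.] 3.6 165.6
300 247 173 [662.2 189.7 173. ] 73.2 165.7
256 164 130 [624.4 238.7 130. ] 41.1 218.6
60 165 130 [465.3 220.1 130. ] -119.1 217.6
362 165 130 [710.6 247.5 130. ] 127.8 217.8
38.91904709617228 194.11563800404136
```

```bash
python3 -m handwheel '[[[1,0,0,-0.2,0],[1,0,0,-0.2,0],[1,0,0,-0.2,0],[1,0,0,-0.2,0],[1,0,0,-0.2,0],[1,0,0,-0.2,0],[1,0,0,-0.2,0],[1,0,0,-0.2,0],[1,0,0,0,0]]]'
python3 -m handwheel '[[[1,0.01,-0.1,0,0],[1,0.01,-0.1,0,0],[1,0.01,-0.1,0,0],[1,0.01,-0.1,0,0],[1,0.01,-0.1,0,0],[1,0.01,-0.1,0,0],[1,0.01,-0.1,0,0],[1,0.01,-0.1,0,0]]]'
```

```text
time_s: 2.45
eef_pos: [624.4, 214.9, 149.5]
ee_rot: [-0.001, 0.667, 0.745, -0.001]
force: [0.3, 0.1, -0.4]
grip_width: -0.005
grip_force: 0.0
time_s: 3.25
eef_pos: [629.1, 174.7, 151.5]
ee_rot: [0.0, 0.667, 0.746, 0.0]
force: [1.2, 1.6, 1.6]
grip_width: -0.0
grip_force: 1.1
```

```bash
python3 -m handwheel '[[[1,0.02,-0.2,0,0],[1,0.02,-0.2,0,0],[1,0.02,-0.2,0,0],[1,0.02,-0.2,0,0],[1,0.02,-0.2,0,0],[1,0.02,-0.2,0,0],[1,0.01,-0.1,0,0]]]'
python3 -m handwheel '[[[1,0,-0.04,0,0],[1,0.01,-0.04,0,0],[1,0,-0.04,0,0],[1,0,0,0,0]]]'
python3 - <<'E'
from h import *
s=ctrl.sense();d=s['eef_pos'][:2]-np.array([607.65,16.94]);print(d@[.9939,.1104],d@[-.1104,.9939],s['force'])
E
```

```text
time_s: 3.95
eef_pos: [635.6, 108.7, 151.2]
ee_rot: [-0.0, 0.667, 0.745, -0.0]
force: [1.6, 2.6, 0.1]
grip_width: 0.002
grip_force: 1.1
time_s: 4.35
eef_pos: [635.9, 103.9, 151.2]
ee_rot: [-0.0, 0.666, 0.746, -0.0]
force: [-0.2, 1.7, 0.3]
grip_width: 0.001
grip_force: 0.2
37.67323138292741 83.27569828557445 [-0.20498475  1.69726501  0.27346565]
```

```bash
python3 -m handwheel '[[[1,0,-0.04,0,0],[1,0,-0.04,0,0],[1,0,0,0,0]]]'|grep -E 'pos|force:'
python3 -m handwheel '[[[1,0,-0.03,0,0],[1,0,0,0,0]]]'|grep -E 'pos|force:'
python3 -m handwheel '[[[1,0,-0.03,0,0],[1,0,0,0,0]]]'|grep -E 'pos|force:'
```

```text
eef_pos: [636.0, 101.5, 151.3]
force: [1.6, 9.6, -0.7]
grip_force: 4.4
eef_pos: [636.0, 101.5, 151.3]
force: [3.7, 15.4, -1.4]
grip_force: 7.6
eef_pos: [636.0, 101.4, 151.3]
force: [3.2, 21.4, -0.6]
grip_force: 10.8
```

The cover hit its hard stop: the force rose to 21 N with no further motion. Next I back off, lift and check.

```bash
python3 -m handwheel '[[[1,0,0.2,0,0],[1,0,0.2,0,0],[1,0,0.2,0,0],[1,0,0,0.4,0],[1,0,0,0.4,0],[1,0,0,0.4,0],[1,0,0,0.4,0],[1,0,0,0,0]]]'|grep -E 'time|pos|force:'
python3 - <<'E'
from h import *
c=cap('side','s2');d=cap('wrist','w2');e=cap('scene','c2')
A=cv2.resize(e['img'][145:300,140:340],(400,300),interpolation=cv2.INTER_CUBIC);B=cv2.resize(c['img'][130:265,145:325],(400,300),interpolation=cv2.INTER_CUBIC)
cv2.imwrite('pics/m2.png',np.hstack([np.vstack([A,B]),cv2.resize(d['img'],(400,300)).repeat(1,0) if 0 else np.vstack([cv2.resize(d['img'],(400,300)),np.zeros((300,400,3),np.uint8)])]))
E
```

```text
time_s: 5.85
eef_pos: [636.9, 127.1, 234.1]
force: [0.4, -0.1, 0.6]
grip_force: 0.0
```

View pics/m2.png

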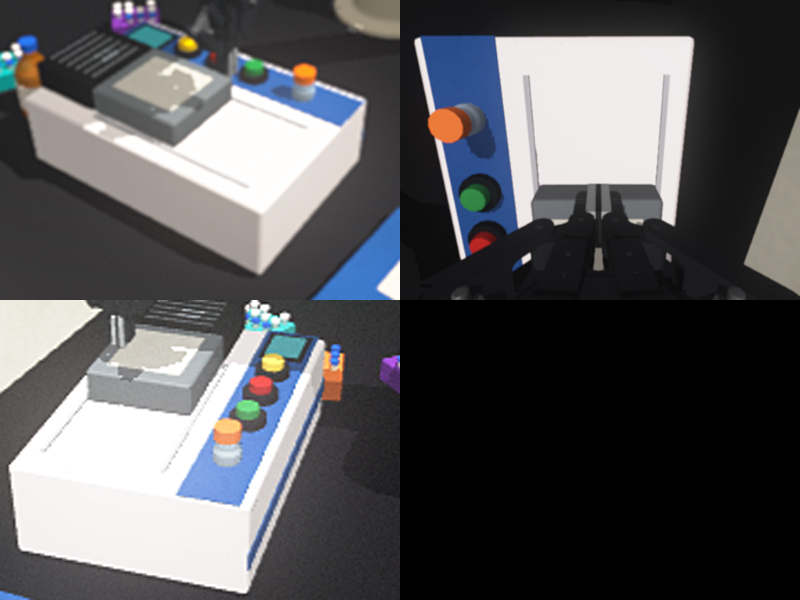

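The cover is flush with the black housing in all three views, and the jar is untouched. Now to a point above the green key.

```bash
python3 -m handwheel '[[[1,-0.25,-0.12,0,0],[1,-0.25,-0.12,0,0],[1,-0.25,-0.12,0,0],[1,-0.25,-0.12,0,0],[1,-0.25,-0.12,0,0],[1,-0.25,-0.12,0,0],[1,-0.25,-0.12,0,0],[1,-0.25,-0.12,0,0],[1,-0.25,-0.12,0,0],[1,-0.25,-0.12,0,0]]]'|grep -E 'time|pos|force:'
python3 -m handwheel '[[[1,0,0,-0.3,0],[1,0,0,-0.3,0],[1,0,0,-0.3,0],[1,0,0,-0.3,0],[1,0,0,0,0],[1,0,0,0,0]]]'|grep -E 'time|pos|force:'
python3 - <<'E'
from h import *
s=ctrl.sense();print(s['eef_pos'],s['force'])
c=cap('side','s3');e=cap('scene','c3');w=cap('wrist','w3')
A=cv2.resize(e['img'][150:220,210:310],(400,280),interpolation=cv2.INTER_CUBIC);B=cv2.resize(c['img'][130:200,210:310],(400,280),interpolation=cv2.INTER_CUBIC)
cv2.imwrite('pics/m3.png',np.hstack([np.vstack([A,B]),cv2.resize(w['img'],(400,560))]))
E
```

```text
time_s: 7.0
eef_pos: [510.0, 66.8, 230.0]
force: [-0.7, 0.7, -1.0]
grip_force: 0.0
time_s: 7.6
eef_pos: [510.8, 67.0, 171.0]
force: [-0.0, 0.1, 0.6]
grip_force: 0.0
[510.78139448  67.00533513 171.00345273] [-0.01474699  0.12556328  0.63049061]
```

View pics/m3.png

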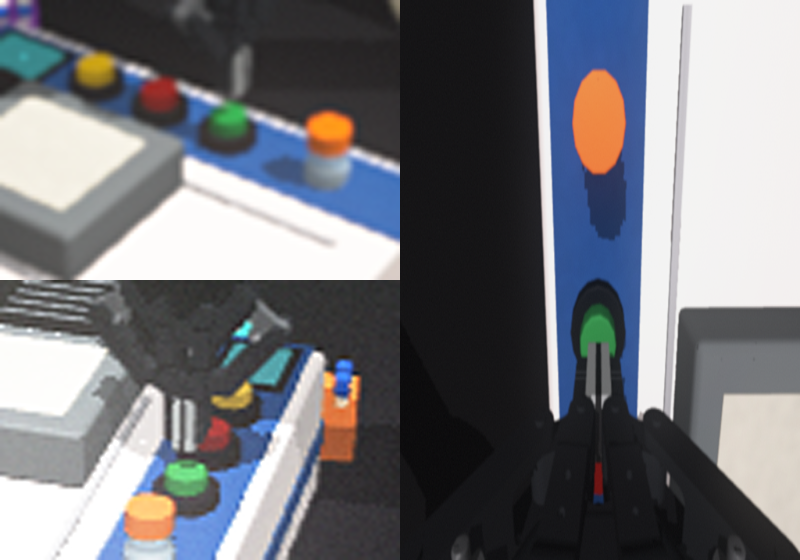

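The fingertips sit centred over the green cap, 17 mm above its top, clear of the red key and the jar. Now a gentle press.

```bash
f(){ grep -E 'pos|^force:'; }
python3 -m handwheel '[[[1,0,0,-0.1,0],[1,0,0,-0.1,0],[1,0,0,-0.08,0],[1,0,0,0,0]]]'|f
python3 -m handwheel '[[[1,0,0,-0.05,0],[1,0,0,0,0]]]'|f
python3 -m handwheel '[[[1,0,0,-0.05,0],[1,0,0,0,0]]]'|f
```

```text
eef_pos: [510.7, 67.0, 156.6]
force: [0.2, -0.7, 0.6]
eef_pos: [510.9, 67.0, 154.6]
force: [0.3, -0.4, 0.2]
eef_pos: [511.1, 67.0, 152.3]
force: [-0.4, 0.6, 1.4]
```

```bash
f(){ grep -E 'pos|^force:'; }
python3 -m handwheel '[[[1,0,0,-0.05,0],[1,0,0,0,0]]]'|f
python3 -m handwheel '[[[1,0,0,-0.04,0],[1,0,0,0,0]]]'|f
```

```text
eef_pos: [511.1, 67.0, 149.8]
force: [0.4, 0.2, 2.4]
eef_pos: [511.2, 67.0, 147.8]
force: [-0.6, 0.6, 3.8]
```

```bash
f(){ grep -E 'pos|^force:'; }
python3 -m handwheel '[[[1,0,0,-0.03,0],[1,0,0,0,0],[1,0,0,0,0]]]'|f
python3 -m handwheel '[[[1,0,0,0.1,0],[1,0,0,0.1,0],[1,0,0,0.2,0],[1,0,0,0.4,0],[1,0,0,0.4,0],[1,0,0,0.5,0],[1,0,0,0.5,0],[1,0,0,0,0],[1,0,0,0,0]]]'|f
python3 - <<'E'
from h import *
c=cap('side','s4');e=cap('scene','c4');w=cap('wrist','w4')
A=cv2.resize(e['img'][145:245,170:330],(400,250),interpolation=cv2.INTER_CUBIC);B=cv2.resize(c['img'][130:230,160:320],(400,250),interpolation=cv2.INTER_CUBIC)
cv2.imwrite('pics/m4.png',np.hstack([np.vstack([A,B]),cv2.resize(w['img'],(400,500))]))
E
```

```text
eef_pos: [511.2, 67.0, 146.4]
force: [0.6, -1.0, 4.6]
eef_pos: [510.8, 67.0, 256.4]
force: [0.0, -0.3, -0.7]
```

View pics/m4.png

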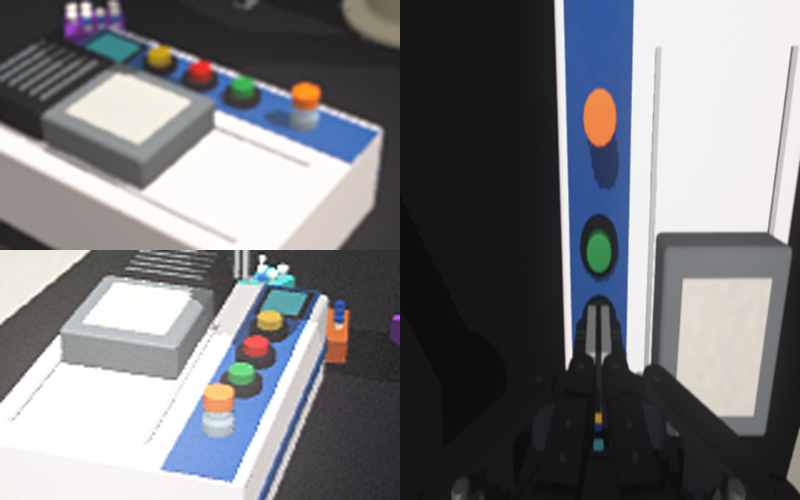

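The cover is still closed against the housing, the green key is back up, the jar hasn't moved, and the hand is about 100 mm above the keys.

```bash
python3 -c "
from rig import ctrl
print(ctrl.finish_job())"
```

```text
the job is handed in; nothing more can be done
None
```

The job is handed in, though the judge returned no verdict: the cover is fully closed against the black housing, the green key was then pressed about 7 mm at 4.6 N and sprang back, and the hand is clear with nothing else touched.

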